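Set the length gauge against its marked stop

TASK

Zero the bench length gauge: with the fingertips press down the grey pad in the middle of the black slide to free its brake and, keeping it pressed, push the slide along the rail until it rests against the marked stop, the block with the upright pointed plate (not the low plain block at the other end). Then let the pad come up again so that the brake holds the slide there, and never force the slide along while its brake is on. Pick nothing up and leave the loose things round the gauge where they are.

Things in the scene. Friction and masses are not known exactly. Their poses are not given: they have to be found in the camera images.
- gauge_rail: the length gauge's fixed aluminium rail, screwed to the bench: 460 mm long (along its own y axis), on a steel base plate 75 mm wide; its top is 40 mm above the bench. Origin: centre of the underside, on the bench; z up. Black scale ticks along one top edge
- gauge_slide (a joint): where the black slide stands along the rail: metres from the rail's middle, growing along the rail's +y. The slide is 72 mm long (along the rail) and 50 mm wide. It has a raised ear at each end, 14 mm long, whose top is 74.5 mm above the bench, and the pad lies between the ears. With the pad up, a brake holds the slide against about 18 N; with the pad down by 1 mm or more, it runs freely (1 N and light damping)
- gauge_pad (a joint): how far the grey pad is pressed down: 0 = up (braked), 0.006 m = fully down. It springs back; it takes about 9 N to start it and 12 N fully down
- pad_top (a point): centre of the pad's top face (44 mm across the rail, 40 mm along it, lying in the 44 mm gap between the slide's ears, open at both sides), 62 mm above the bench when up and 12 mm below the tops of the ears; it is also the middle of the slide. A closed fingertip goes in between the ears; pushing along the rail bears on the ear ahead
- stop_mark (a point): marked stop: steel block fixed on the rail, 24 mm along the rail, 50 mm across, 20 mm high, with an upright steel plate with a pointed top (5 mm thick, 26 mm wide, up to about 98 mm above the bench) across its middle. This point is the centre of the block's top face, 60 mm above the bench. The slide rests against the stop when this point and pad_top are 48 mm apart horizontally. It may be at either end of the rail
- end_block: plain block at the other end of the rail: same 50 x 24 x 20 mm steel block without the plate, only a low screw head on top; origin at the centre of its underside, 40 mm above the bench. Not the stop to use
- bearing: loose steel ball bearing lying flat, 52 mm across, 15 mm high; origin at its underside. Leave alone
- spacer: loose aluminium spacer ring, 44 mm across, 30 mm high; origin at its underside. Leave alone
- shaft_stub: loose stepped steel shaft end standing upright, 40 mm across, 70 mm high; origin at its underside. Leave alone
- screw_cup: loose small white cup, 56 mm across, 45 mm high; origin at its underside. Leave alone
- screwdriver: loose screwdriver lying beyond the rail, 200 mm long, along its own x axis. Leave alone
- parts_carton: loose cardboard carton 60 x 90 x 30 mm, origin at the centre of its underside. Leave alone

How it is judged:
By the outcome, as a careful person would: the job done as asked, in the order asked, and still so for the second after the job is handed in, with the robot touching nothing.
It also fails if it takes over 42 s, if anything falls off the work surface, if the arm or the gripper's body presses on something with over 40 N, if the wrist force passes 120 N, or if a joint passes its speed limit or range.

ROBOT

A 7-joint arm with a two-finger parallel gripper is mounted at the origin on the work surface. World frame = base frame: x ahead of the robot, y to its left, z up, the work surface at z = 0. Lengths are in m, angles in rad, forces in N, time in s.
With the tool pointing down it reaches from about 0.375 to 0.925 m from the base axis. Payload 3.1 kg.
Tool frame: the origin (TCP) lies between the finger pads; the fingertips stand 19 mm ahead of it and the grasp point (between the pads) is the TCP; z points along the fingers, y is the direction in which the jaws open and shut (so a half turn about z gives the same grasp; the last joint's range is limited). The gripper opens to 85 mm and grips with 20 to 120 N. Pads are 22 mm wide; open, the fingers measure 114 mm over their backs; the gripper's body (76 mm by 85 mm) begins 54 mm behind the grasp point. The pads swing forward as they close: fully open they stand 13 mm farther back than shut.
Start: joints at [1.183, 0.383, 0.044, 1.598, -0.018, 1.161, -0.05], TCP at [0.186, -0.623, 0.25] pointing down, gripper open.
Joint ranges: [-2.61, 2.61], [-0.41, 2.15], [-1.48, 1.57], [0, 2.5], [-1.57, 4.71], [0.05, 1.97], [-2.85, 2.85]. Speed limits (rad/s): [2.79, 2.79, 3.14, 3.14, 3.14, 3.14, 3.14].

INTERFACE

Orientations are given as a unit quaternion [x, y, z, w].
In Python, from bench import move_ptp, movel, move_j, move_gripper, pause, inverse_kinematics, read_camera, camera_params, MotionError, sign_off, look_for, tip_of, read_time_s, read_qpos, read_joint_vel, read_effort, read_eef_pos, read_tcp_rot, read_ft_force, read_ft_torque, read_finger_gap gives the robot as it stands. Calls block until the motion is done:
- move_ptp(position, orientation): joint-space move of the TCP to a pose.
- movel(position, orientation=None, speed=0.15): straight line of the TCP; orientation=None keeps the orientation; speed is the mean speed in m/s.
- move_j(angles): joint-space move.
- move_gripper(opening, effort=None): finger opening in m; effort is the grip in N (None keeps the last); returns when the fingers have stopped.
- pause(seconds).
- inverse_kinematics(position, orientation): joint angles nearest the present ones, or None.
- read_camera(name): name is "side" or "top"; returns the picture (384x512x3 uint8, red, green, blue); there is no depth.
- camera_params(name): a dict with "K" (3x3 intrinsics, pixels), "camera_from_world" (4x4, takes a point from world to camera coordinates). Camera axes: x right, y down, z forward; pixel columns grow to the right and rows downward; lengths in m; the calibration is good to about 2 mm. A picture is of the moment at which its call begins. camera_params takes no time and is no camera call.
A pose or a line that the arm cannot do raises MotionError and nothing moves.
- sign_off(): hands the job in, once; it reports no verdict.
Trained networks look in the newest picture that a camera, given by its name, has taken for a name from the list of things; names that differ only in an ending like _2 or _b are one class to them, and where a whole thing is asked for, a point or a joint stands for the part that bears it (a point fixed in the world has none). Each returns a list of dicts, best first, with "confidence" (0 to 1); they miss things now and then, are a little off and sometimes report something else, mostly with a low value. They report only what shows in the picture. A call takes as long as a camera call.
- look_for(camera, name): "at" ([column, row] in pixels, amid what is visible of it).
- tip_of(camera, name): "at" ([column, row] in pixels: a listed point, or the origin of a listed thing).
Readings, each from a call of its own:
- read_time_s(): time.
- read_qpos(): joint angles.
- read_joint_vel(): joint speeds.
- read_effort(): joint torques, N m.
- read_eef_pos(): TCP position.
- read_tcp_rot(): TCP orientation.
- read_ft_force(): force on the tool from outside, world axes, zero at the start.
- read_ft_torque(): the same for the moment, N m.
- read_finger_gap(): finger opening in m.
Only numpy, scipy, OpenCV 4.12 (cv2) and the standard library are available. Lean on these libraries where they do the work, as an engineer would, in place of code of your own. Each camera call takes 0.05 s, during which the arm holds its last target.

## Working session

There is one attempt and no reset: what is moved stays moved. The work goes in short steps, each a Python script; the robot and the scene stay as the last script left them, time stands still between calls to the robot, and variables do not carry over. Pictures are saved under pics/ and viewed, and the job is handed in when it is done.

```bash
mkdir -p pics; ls
cat > h.py <<'E'
import numpy as np, cv2
from bench import *
def save(cam,fn):
    im=read_camera(cam); cv2.imwrite('pics/'+fn,cv2.cvtColor(im,cv2.COLOR_RGB2BGR)); return im
def ray(cam,px,z):
    p=camera_params(cam);K=np.array(p["K"]);T=np.array(p["camera_from_world"])
    R,t=T[:3,:3],T[:3,3]; o=-R.T@t
    d=R.T@np.linalg.inv(K)@np.array([px[0],px[1],1.]); return o+d*(z-o[2])/d[2]
def proj(cam,P):
    p=camera_params(cam);K=np.array(p["K"]);T=np.array(p["camera_from_world"])
    c=T[:3,:3]@np.array(P)+T[:3,3]; u=K@c; return u[:2]/u[2]
E
python3 - <<'E'
from h import *
for c in("top","side"):
    save(c,c+'0.png')
    for n,z in(("pad_top",.062),("stop_mark",.06),("end_block",.04),("gauge_rail",0)):
        for r in tip_of(c,n)[:2]: print(c,n,r,ray(c,r["at"],z).round(4))
print(read_time_s(),read_tcp_rot(),read_ft_force(),read_finger_gap())
E
```

```text
pics
top pad_top {'at': [184.2, 192.1], 'confidence': 0.76} [0.5489 0.0911 0.062 ]
top pad_top {'at': [229.1, 243.7], 'confidence': 0.57} [ 0.4161 -0.0285  0.062 ]
top stop_mark {'at': [263.1, 211.3], 'confidence': 0.55} [ 0.5003 -0.1151  0.06  ]
top end_block {'at': [128.6, 184.7], 'confidence': 0.64} [0.5718 0.244  0.04  ]
top gauge_rail {'at': [198.9, 204.1], 'confidence': 0.62} [0.527  0.0601 0.    ]
side pad_top {'at': [226.4, 237.4], 'confidence': 0.56} [0.5465 0.096  0.062 ]
side stop_mark {'at': [275.5, 198.4], 'confidence': 0.83} [ 0.487  -0.1102  0.06  ]
side stop_mark {'at': [241.8, 301.9], 'confidence': 0.2} [0.4527 0.2613 0.06  ]
side end_block {'at': [185.1, 288.9], 'confidence': 0.78} [0.5725 0.2462 0.04  ]
side gauge_rail {'at': [234.7, 249.4], 'confidence': 0.68} [0.5422 0.0569 0.    ]
0.5 [ 9.89518542e-01  1.44405857e-01 -5.43625398e-06 -6.10270393e-05] [ 0.30503422  0.04156918 -0.66903669] 0.08531941853358405
```

View pics/top0.png

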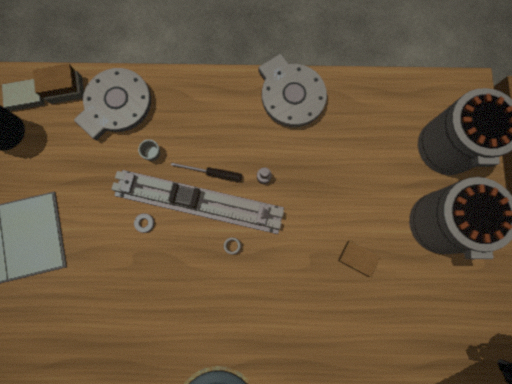

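View pics/side0.png

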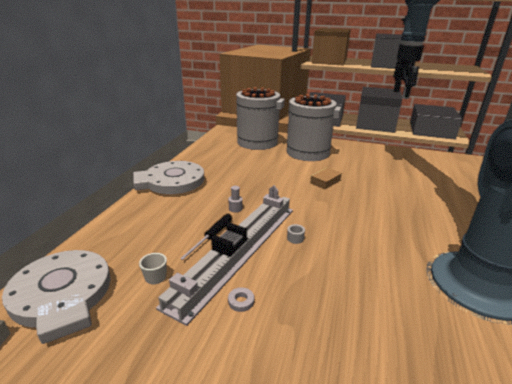

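Run:
```python
import cv2
a=cv2.imread('pics/top0.png')[150:250,100:300]; cv2.imwrite('pics/t1.png',cv2.resize(a,None,fx=4,fy=4,interpolation=cv2.INTER_CUBIC))
a=cv2.imread('pics/side0.png')[170:320,150:310]; cv2.imwrite('pics/s1.png',cv2.resize(a,None,fx=4,fy=4,interpolation=cv2.INTER_CUBIC))
```

```text
(no output)
```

View pics/t1.png

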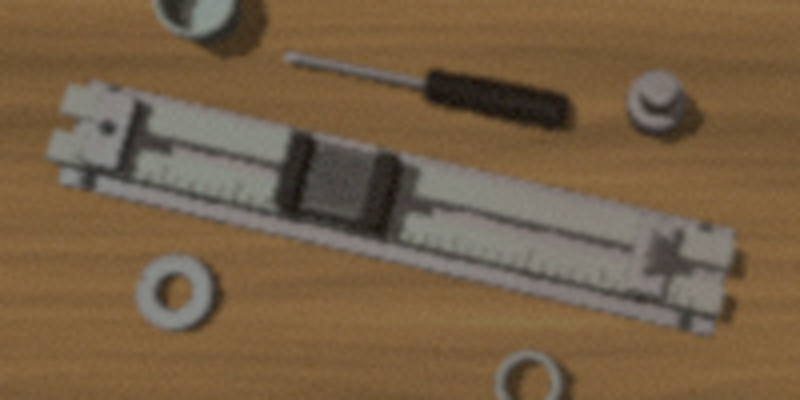

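View pics/s1.png

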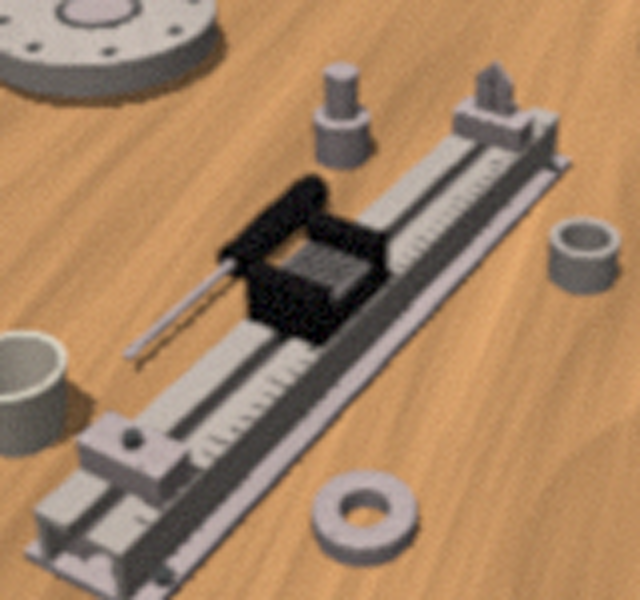

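Run:
```python
from h import *
t=lambda x,y:(100+x/4,150+y/4)
s=lambda x,y:(150+x/4,170+y/4)
P=lambda n,c,px,z:print(n,c,ray(c,px,z).round(4))
P('pad','top',t(340,182),.062);P('pad','side',s(323,266),.062)
P('stopblock','top',t(660,255),.06);P('stopblock','side',s(494,120),.06)
P('stoptip','top',t(660,253),.098);P('stoptip','side',s(494,64),.098)
P('endblk','top',t(108,132),.06);P('endblk','side',s(135,452),.06)
for a,b in(((60,183),(712,332)),((92,82),(735,232))):
    A=ray('top',t(*a),.004);B=ray('top',t(*b),.02);d=B-A;print(A,B,np.degrees(np.arctan2(d[0],-d[1])),np.hypot(*d[:2]))
A=ray('top',t(150,133),.04);B=ray('top',t(630,246),.04);d=B-A;print('groove',A,B,np.degrees(np.arctan2(d[0],-d[1])))
A=ray('side',s(165,600),.004);B=ray('side',s(568,160),.004);d=B-A;print('sideedge',A,B,np.degrees(np.arctan2(d[0],-d[1])))
```

```text
pad top [0.5399 0.0887 0.062 ]
pad side [0.5386 0.0898 0.062 ]
stopblock top [ 0.4939 -0.1201  0.06  ]
stopblock side [ 0.4899 -0.1003  0.06  ]
stoptip top [ 0.4902 -0.1186  0.098 ]
stoptip side [ 0.4934 -0.1072  0.098 ]
endblk top [0.5722 0.242  0.06  ]
endblk side [0.5709 0.2511 0.06  ]
[0.54776236 0.29057965 0.004     ] [ 0.44751469 -0.15648807  0.02      ] -12.638588473209747 0.45816933420765443
[0.61935886 0.2738173  0.004     ] [ 0.51516305 -0.17245031  0.02      ] -13.142143321012988 0.4582701707780011
groove [0.57594427 0.22054963 0.04      ] [ 0.50233516 -0.1009434   0.04      ] -12.896168272906758
sideedge [0.54474484 0.28212239 0.004     ] [ 0.44788789 -0.156296    0.004     ] -12.457882424600566
```

The marked stop, with its pointed plate, is at the −y end: top view px (265,213), side view px (273,193). The pad is at top px (185,195) and side px (231,236), and both views place it near (0.539, 0.089). The rail runs about 12.8° off −y. Next I'll check reachability and move above the pad.

```bash
cat >> h.py <<'E'
A0=np.radians(12.8); D=np.array([-np.sin(A0),-np.cos(A0),0])
PAD=np.array([.5393,.0895,0])
def quat(deg): a=np.radians(deg)/2; return [float(np.cos(a)),float(np.sin(a)),0.,0.]
def at(s,z): p=PAD+D*s; return [float(p[0]),float(p[1]),z]
E
python3 - <<'E'
from h import *
for a in(77.2,-102.8,-12.8):
  for s in(0,.165):
    for z in(.16,.077):
        q=inverse_kinematics(at(s,z),quat(a)); print(a,s,z,None if q is None else np.round(q,2))
E
```

```text
77.2 0 0.16 [ 0.51  0.44 -0.9   1.89  0.41  1.   -0.79]
77.2 0 0.077 [ 0.44  0.56 -0.82  1.94  0.54  0.87 -0.89]
77.2 0.165 0.16 [ 0.56  0.27 -0.55  1.99  0.18  0.92 -0.31]
77.2 0.165 0.077 [ 0.51  0.41 -0.52  2.04  0.29  0.76 -0.4 ]
-102.8 0 0.16 [ 0.73  0.64 -1.24  1.89  0.68  1.12  2.15]
-102.8 0 0.077 [ 0.72  0.85 -1.25  1.93  0.92  1.1   1.99]
-102.8 0.165 0.16 [ 1.09  0.53 -1.23  1.98  0.58  1.06  2.51]
-102.8 0.165 0.077 [ 1.06  0.77 -1.25  2.02  0.87  1.03  2.3 ]
-12.8 0 0.16 [ 0.38  0.39 -0.73  1.9   0.31  0.97 -2.28]
-12.8 0 0.077 [ 0.26  0.49 -0.59  1.95  0.37  0.81 -2.33]
-12.8 0.165 0.16 [ 0.45  0.26 -0.43  2.    0.13  0.91 -1.85]
-12.8 0.165 0.077 [ 0.39  0.38 -0.37  2.05  0.2   0.75 -1.9 ]
```

Run:
```python
from h import *
move_gripper(0.0); print(read_time_s())
move_ptp(at(0,.2),quat(77.2)); print(read_time_s())
movel(at(0,.115),speed=.15)
pause(.2);print(read_time_s(),read_eef_pos(),at(0,.115),read_ft_force(),read_finger_gap())
im=save('top','t2.png');im2=save('side','s2.png')
cv2.imwrite('pics/t2z.png',cv2.resize(cv2.imread('pics/t2.png')[140:250,100:300],None,fx=4,fy=4,interpolation=cv2.INTER_CUBIC))
cv2.imwrite('pics/s2z.png',cv2.resize(cv2.imread('pics/s2.png')[150:300,150:310],None,fx=4,fy=4,interpolation=cv2.INTER_CUBIC))
```

```text
1.2667
4.075
4.9917 [0.54035861 0.08977455 0.11629259] [0.5393, 0.0895, 0.115] [0.48573178 0.29650389 0.36854432] -0.00017376441078347912
```

View pics/s2z.png

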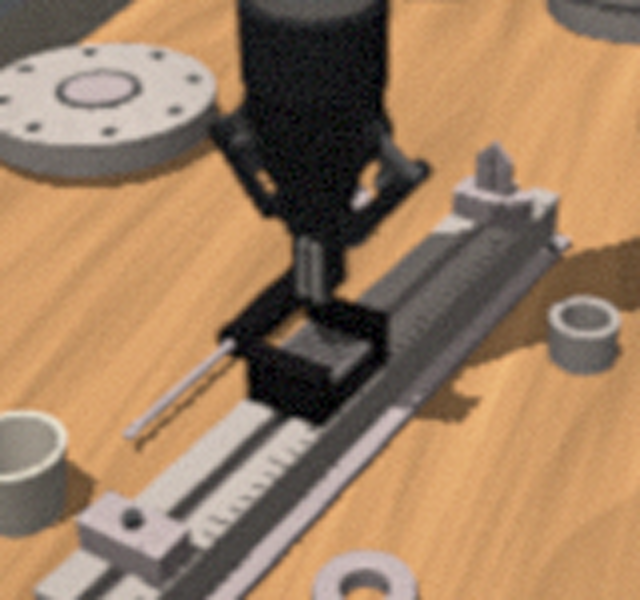

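View pics/t2z.png

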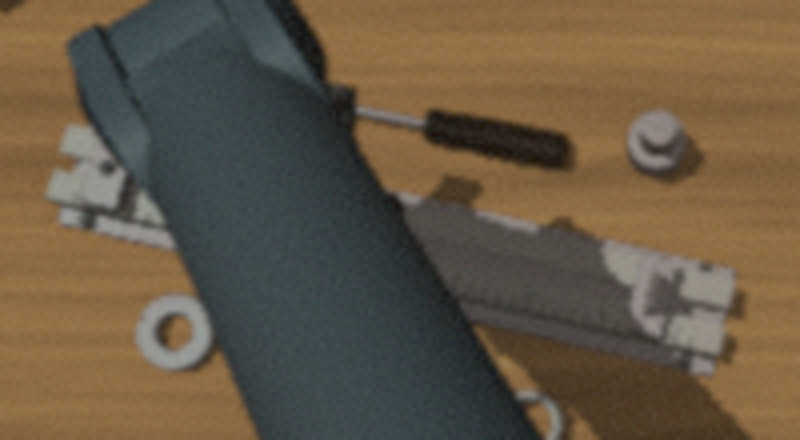

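Run:
```python
from h import *
e=read_eef_pos();print(e,proj('side',[e[0],e[1],e[2]-.019]),(150+312/4,150+300/4))
print('pad proj',proj('side',[*PAD[:2],.062]))
for i in range(3): print(np.round(read_eef_pos(),4),np.round(read_ft_force(),2))
```

```text
[0.53998522 0.08963519 0.11591019] [229.87974414 223.34558862] (228.0, 225.0)
pad proj [230.50285053 236.35491331]
[0.54   0.0896 0.1159] [-0.1   0.2   0.42]
[0.54   0.0896 0.1159] [-0.1   0.2   0.42]
[0.54   0.0896 0.1159] [-0.1   0.2   0.42]
```

Run:
```python
from h import *
movel(at(0,.086),speed=.1)
for z in(.083,.081,.079,.0775,.0765):
    movel(at(0,z),speed=.03); pause(.15)
    f=read_ft_force();e=read_eef_pos();print(z,np.round(e,4),np.round(f,2),round(read_time_s(),2))
    if f[2]>16 or abs(f[0])+abs(f[1])>9: break
save('side','s3.png')
cv2.imwrite('pics/s3z.png',cv2.resize(cv2.imread('pics/s3.png')[150:300,150:310],None,fx=4,fy=4,interpolation=cv2.INTER_CUBIC))
```

```text
0.083 [0.5396 0.0896 0.0833] [ 1.42 -0.54  0.52] 5.93
0.081 [0.5393 0.0895 0.081 ] [ 0.76 -0.76 -0.08] 6.33
0.079 [0.5395 0.0895 0.0797] [-1.58 -0.16  6.18] 6.73
0.0775 [0.5397 0.0902 0.0788] [-2.62 -0.41  8.69] 7.13
0.0765 [0.5397 0.0903 0.0779] [-2.24  0.48  9.35] 7.53
```

View pics/s3z.png

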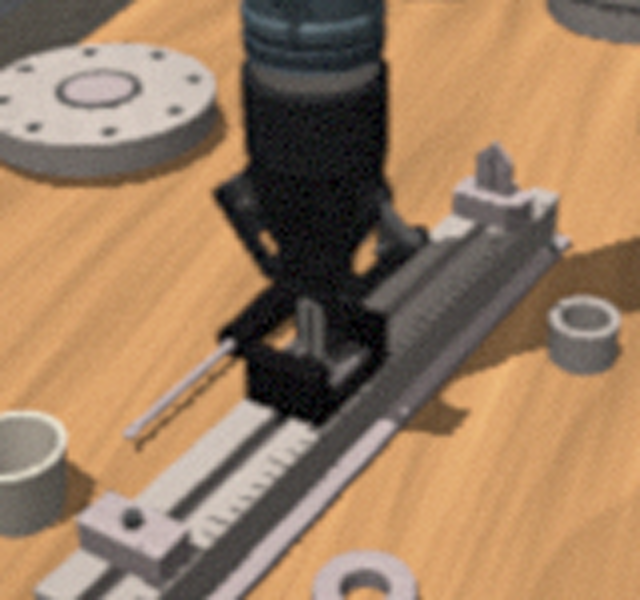

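The finger is inside the slide on the pad, at zoom px (318,350), and the spring is just starting to give. I'll press to mid-travel.

Run:
```python
from h import *
for z in(.075,.0738):
    movel(at(0,z),speed=.03); pause(.2)
    f=read_ft_force();e=read_eef_pos();print(z,np.round(e,4),np.round(f,2),round(read_time_s(),2))
    if f[2]>14: break
```

```text
0.075 [0.5397 0.0904 0.0765] [-2.53 -0.49  9.39] 8.03
0.0738 [0.5398 0.0905 0.0754] [-3.38  0.35  8.7 ] 8.48
```

```bash
cat >> h.py <<'E'
def st(s):
    f=np.array(read_ft_force());e=np.array(read_eef_pos())
    print('cmd %.3f act %.4f z %.4f Falong %.2f Fz %.2f t %.2f'%(s,(e-PAD)@D,e[2],-f@D,f[2],read_time_s()));return -f@D,f[2]
E
python3 - <<'E'
from h import *
st(0)
for s in(.006,.012,.018,.026):
    movel(at(s,.0736),speed=.03); fa,fz=st(s)
    if fa>11: break
save('side','s4.png')
cv2.imwrite('pics/s4z.png',cv2.resize(cv2.imread('pics/s4.png')[150:300,150:310],None,fx=4,fy=4,interpolation=cv2.INTER_CUBIC))
E
```

```text
cmd 0.000 act -0.0011 z 0.0754 Falong -0.41 Fz 8.70 t 8.48
cmd 0.006 act 0.0046 z 0.0753 Falong -0.83 Fz 9.72 t 8.83
cmd 0.012 act 0.0106 z 0.0752 Falong -0.01 Fz 9.95 t 9.18
cmd 0.018 act 0.0167 z 0.0752 Falong -0.20 Fz 10.01 t 9.53
cmd 0.026 act 0.0248 z 0.0752 Falong -1.03 Fz 9.34 t 9.95
```

View pics/s4z.png

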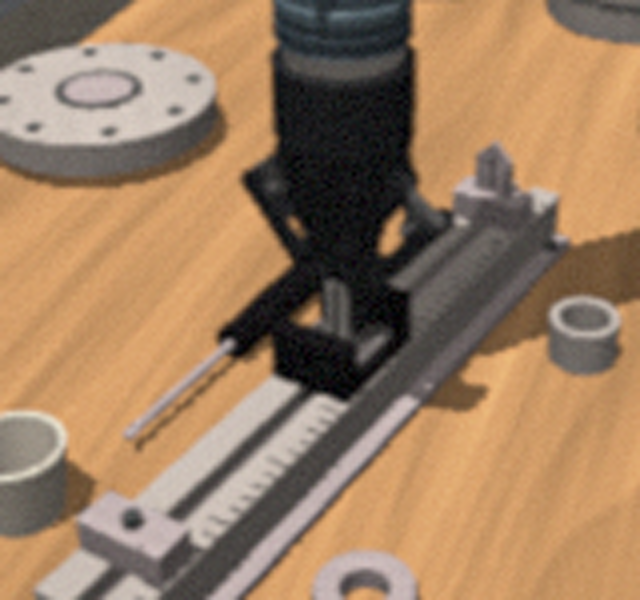

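The slide, now at zoom px (343,340), moves freely with the fingertip and the drag is near zero. Continuing towards the stop.

Run:
```python
from h import *
for s in(.06,.1,.135):
    movel(at(s,.0736),speed=.05); fa,fz=st(s)
    if fa>9: break
else:
  s=.14
  while s<.185:
    movel(at(s,.0736),speed=.03); fa,fz=st(s)
    if fa>8: break
    s+=.004
save('side','s5.png');save('top','t5.png')
cv2.imwrite('pics/s5z.png',cv2.resize(cv2.imread('pics/s5.png')[110:260,180:340],None,fx=4,fy=4,interpolation=cv2.INTER_CUBIC))
```

```text
cmd 0.060 act 0.0593 z 0.0751 Falong -0.24 Fz 10.80 t 10.83
cmd 0.100 act 0.0993 z 0.0751 Falong -1.15 Fz 10.74 t 11.78
cmd 0.135 act 0.1346 z 0.0750 Falong -0.72 Fz 11.57 t 12.63
cmd 0.140 act 0.1394 z 0.0750 Falong -0.39 Fz 10.87 t 12.95
cmd 0.144 act 0.1433 z 0.0751 Falong -0.05 Fz 10.60 t 13.23
cmd 0.148 act 0.1473 z 0.0751 Falong 0.39 Fz 10.95 t 13.52
cmd 0.152 act 0.1513 z 0.0751 Falong -1.17 Fz 11.07 t 13.80
cmd 0.156 act 0.1554 z 0.0750 Falong -0.28 Fz 10.39 t 14.08
cmd 0.160 act 0.1594 z 0.0750 Falong 0.20 Fz 10.86 t 14.37
cmd 0.164 act 0.1622 z 0.0751 Falong 1.49 Fz 9.42 t 14.65
cmd 0.168 act 0.1642 z 0.0754 Falong 4.74 Fz 9.00 t 14.93
cmd 0.172 act 0.1676 z 0.0757 Falong 4.91 Fz 9.15 t 15.22
cmd 0.176 act 0.1686 z 0.0759 Falong 8.45 Fz 8.31 t 15.50
```

View pics/s5z.png

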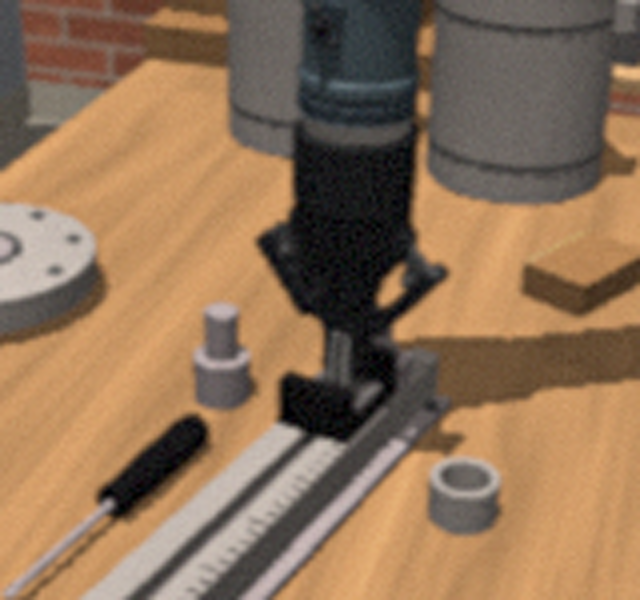

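The slide stopped at s≈0.160, where 0.159 was predicted, and the force has risen to 8 N against the stop. I'll ease the push slightly so it still bears towards the stop, then lift straight up.

Run:
```python
from h import *
movel(at(.1735,.0736),speed=.02); pause(.1); st(.1735)
for z in(.077,.080,.083,.09):
    movel(at(.1735,z),speed=.03); st(.1735)
movel(at(.1735,.15),speed=.15);st(0)
movel(at(0.1735,.25),speed=.2)
move_ptp([.3,-.45,.3],quat(16.6));pause(.3)
print(read_time_s(),read_ft_force())
for c in('top','side'):
    save(c,c+'6.png')
    for n,z in(("pad_top",.062),("stop_mark",.06)):
        for r in tip_of(c,n)[:1]: print(c,n,r,ray(c,r["at"],z).round(4))
cv2.imwrite('pics/t6z.png',cv2.resize(cv2.imread('pics/top6.png')[150:250,100:300],None,fx=4,fy=4,interpolation=cv2.INTER_CUBIC))
cv2.imwrite('pics/s6z.png',cv2.resize(cv2.imread('pics/side6.png')[160:260,200:320],None,fx=6,fy=6,interpolation=cv2.INTER_CUBIC))
print(read_time_s())
```

```text
cmd 0.173 act 0.1685 z 0.0758 Falong 6.36 Fz 8.94 t 15.97
cmd 0.173 act 0.1685 z 0.0791 Falong 5.69 Fz 9.45 t 16.24
cmd 0.173 act 0.1686 z 0.0814 Falong 6.23 Fz 4.77 t 16.49
cmd 0.173 act 0.1686 z 0.0837 Falong 6.26 Fz 0.68 t 16.74
cmd 0.173 act 0.1689 z 0.0899 Falong 6.28 Fz -0.29 t 17.12
cmd 0.000 act 0.1740 z 0.1497 Falong 0.35 Fz -0.66 t 17.68
20.1917 [ 0.15268525  0.3419045  -0.07689679]
top pad_top {'at': [244.0, 205.5], 'confidence': 0.57} [ 0.5148 -0.0653  0.062 ]
top stop_mark {'at': [262.8, 211.9], 'confidence': 0.61} [ 0.4987 -0.1143  0.06  ]
side pad_top {'at': [264.0, 206.3], 'confidence': 0.48} [ 0.5041 -0.0582  0.062 ]
side stop_mark {'at': [276.1, 198.0], 'confidence': 0.48} [ 0.486  -0.1128  0.06  ]
20.4917
```

View pics/t6z.png

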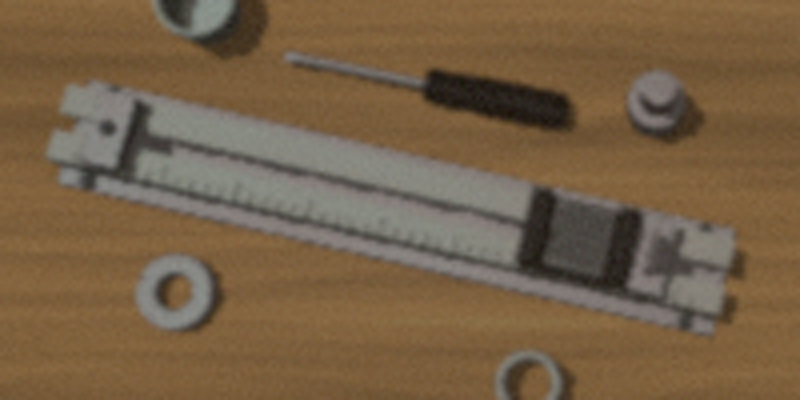

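View pics/s6z.png

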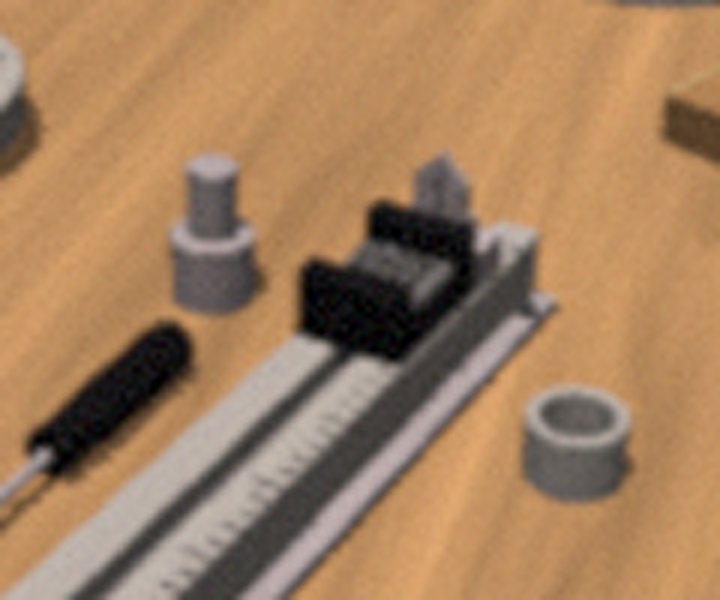

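Run:
```python
from h import *
t=lambda x,y:(100+x/4,150+y/4)
a=ray('top',t(583,242),.062);b=ray('top',t(340,182),.062);c=ray('top',t(640,253),.06)
print(a,(a-b)@D,'pad->block near face (expect .036):',(c-a)@D)
sign_off();print(read_time_s())
```

```text
[ 0.50172627 -0.07002859  0.062     ] 0.16322455300317495 pad->block near face (expect .036): 0.03759037833322318
the job is handed in; nothing more can be done
the job is handed in; nothing more can be done
```

The slide now rests against the marked stop (the block with the pointed plate) with its pad up and the brake holding it. I handed the job in at about 20.5 s of the 42 s allowed.

**What I did:**
- I pressed the pad down about 4 mm with the closed fingertips and pushed the slide about 160 mm along the rail with almost no drag.
- The slide stopped at about 160 mm, where I had predicted 159 mm. The push then rose to about 8 N with the pad still down.
- I eased the push a little, lifted straight up so the pad came up, and moved the arm clear.

**Last checks:**
- **Position:** the final pictures show the slide touching the stop block. From the top view I measured 163 mm of travel. Pad centre to the block's near face came out at 37.6 mm, against 36 mm for contact, which is within the reading error.
- **Disagreement:** the networks put the pad about 52 mm (top camera) and 57 mm (side camera) from the stop point, against the nominal 48 mm. I put this down to their usual error of several millimetres, because the forces and pictures indicate contact.
- **Other:** the wrist force was near zero when I handed in. The final pictures show the loose things near the rail unmoved; I did not check the carton separately.

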